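# Unlock the toolbox tray and hold it up level

## Robot

A 6-joint arm with a two-finger parallel gripper is mounted at the origin on the work surface. World frame = base frame: x ahead of the robot, y to its left, z up, the work surface at z = 0. Lengths are in m, angles in rad, forces in N, time in s.
With the tool pointing down it reaches from about 0.35 to 1 m from the base axis. Payload 7.1 kg.
Tool frame: the origin (TCP) lies on the mounting face of the last link; the fingertips stand 173 mm ahead of it and the grasp point (between the pads) lies 155 mm ahead of it (arm.grip_point_offset is the distance from the TCP to the grasp point, in m); z points along the fingers, y is the direction in which the jaws open and shut (so a half turn about z gives the same grasp; the last joint's range is limited). The gripper opens to 85 mm and grips with 20 to 120 N. Pads are 22 mm wide; open, the fingers measure 114 mm over their backs; the gripper's body (76 mm by 85 mm) begins 54 mm behind the grasp point. The pads swing forward as they close: fully open they stand 13 mm farther back than shut.
Start: joints at [1.266, 0.423, 1.63, -0, 1.089, -0.019], TCP at [0.176, 0.6, 0.405] pointing down, gripper open.
Joint ranges: [-3, 3], [-0.9, 2.11], [0.09, 2.58], [-1.31, 4.45], [0.11, 2.69], [-2.54, 2.54]. Speed limits (rad/s): [2.39, 2.39, 3.01, 3.14, 3.14, 3.14].

## Interface

Orientations are given as [roll, pitch, yaw] about the fixed x, y, z axes, in that order (R = Rz(yaw) Ry(pitch) Rx(roll)).
In Python, from bench import arm, eyes, models gives the robot as it stands. The module is installed in compiled form; this text tells all that it offers.
- The arm moves only by the tool play_rows, never from a script. Its argument "plan" is a list that holds one entry, the list of rows, each a list of 5 numbers: the shift along the tool's x, y, z in cm, then the turn about the tool's z in degrees, then the opening, from 0 (shut) to 1 (fully open). In form: [[[x, y, z, twist, jaw], ...]]. A call has 1 to 5 rows; each row shifts and turns the pose as measured when the row begins, along the tool's axes as they then stand; what a row does not reach is not made up. A row lasts 1/12 s, in which the tool goes at most 41.7 mm and 7.16 degrees, less where a joint would pass 70% of its speed; a pose out of reach is approached as far as the arm can. A call is refused whole if a number of a shift passes 4.17 or a number of a turn 7.16, either way. A call with a gripper value outside its range is refused whole. The fingers move at their own pace and stop on an object; the grip force is fixed at half the most. Time passes only in rows, so rows that do not move let the fingers close. It gives the time, the measured TCP pose, the force and the opening at its end, in the units of the state.
- arm.read_state(): the state, without advancing time (a new reading comes with each control period).
- eyes.snapshot(name): name is "scene" or "top" or "wrist"; returns the picture (400x640x3 uint8, blue, green, red); there is no depth.
- eyes.camera_params(name): a dict with "K" (3x3 intrinsics, pixels), "R" (3x3) and "t" (3): a world point X has camera coordinates R X + t. Camera axes: x right, y down, z forward; pixel columns grow to the right and rows downward; lengths in m; the calibration is good to about 2 mm. A picture is of the moment at which its call begins: read the wrist's pose just before it. camera_params takes no time and is no camera call; for the wrist camera it gives the pose at the moment of the call.
- arm.job_done(): hands the job in, once; it reports no verdict.
Trained networks look in the newest picture that a camera, given by its name, has taken for a name from the list of things; names that differ only in an ending like _2 or _b are one class to them, and where a whole thing is asked for, a point or a joint stands for the part that bears it (a point fixed in the world has none). Each returns a list of dicts, best first, with "conf" (0 to 1); they miss things now and then, are a little off and sometimes report something else, mostly with a low value. They report only what shows in the picture. A call takes as long as a camera call.
- models.regions_of(camera, query): "region" (400x640 bool, what is visible of it) and "at" ([column, row] in pixels, amid what is visible of it).
The state is a dict: "clock": time; "joints": joint angles; "qvel": joint speeds; "effort": joint torques, N m; "ee_pos": TCP position; "ee_rot": TCP orientation; "ft_force": force on the tool from outside, world axes, zero at the start; "ft_torque": the same for the moment, N m; "opening": finger opening in m.
Only numpy, scipy, OpenCV 4.12 (cv2) and the standard library are available. Lean on these libraries where they do the work, as an engineer would, in place of code of your own. Each camera call takes 0.05 s, during which the arm holds its last target. There are 200 camera calls.

## Task

The lift-out tray is locked into the grey toolbox: turn the black lock knob a little at a time until the pointer stands on the mark line, which frees the tray, and leave it set there. Then lift the tray by its wooden handle bar straight up over its bay until its underside is well clear, at least 5 cm above the box's rim, level and with the two sockets still standing in it. Finish while holding it there, steady, so that I can look underneath, and do not disturb the other things on the bench.

Things in the scene. Friction and masses are not known exactly. Their poses are not given: they have to be found in the camera images.
- toolbox: grey steel toolbox without lid, fixed to the bench, 164 (x) x 424 (y, -218 to 206 mm) x 120 mm high; origin at bench level, z up. Its +y part (y -46 to 202 mm) is an open bay for the tray, 156 mm wide inside; its -y part (y -46 to -218 mm) is covered by a flat deck, top at z = 120 mm, which carries the lock
- lock (a joint): angle of the lock knob (rad), grows as it is turned clockwise seen from above, range 0 to 3.8, starts at 0.2 to 1.2. It drives keeper and pointer by 10 mm per rad towards the box's +x; pointer on the mark at 2.60. Stays where it is left (0.05 N m friction). Tray locked below about 1.9 and again above about 3.3
- lock_grip (a point): point on the vertical knob axis at the height to grip, 182 mm above the bench, at y = -168 mm of the box. The black knob's upright bar grip is 42 mm long, 14 mm wide, 32 mm high (157 to 189 mm above the bench), over a dark gear housing 100 x 68 mm, top at 145 mm. At joint 0 the bar lies along the box's x; this point's own x axis always lies along the bar
- pointer (a point): tip of the black pointer (5 mm wide, 16 long, towards the box's -y) on the steel keeper plate, which slides along the box's x over the deck (z 134 to 141 mm, 90 mm long, y -53 to -92 mm). The keeper's two tongues cover the tray's lug; only the 24 mm gap between them, in line with the pointer, lets the lug pass up
- mark (a point): end, next to the pointer tip, of the black mark line (4 mm wide, 22 long, along the box's y) on the white scale block 70 mm long on the deck. The pointer is on the mark when both have the same x in the box's frame (this point's axes are the box's)
- bay (a point): fixed point of the toolbox at the centre of the bay, 66 mm above the bench at x = 0, y = 77 mm of the box, where the underside centre of the seated tray lies
- tray: loose open steel tray, 150 (x) x 240 (y) x 45 mm, about 0.30 kg; origin at its underside's centre, seated at z = 66 mm with 3 mm play, axes as the toolbox's. Wooden handle bar over its middle along y: 206 mm long, 14 wide, 22 high, bar centre 105 mm above origin, on 26 mm wide uprights at y = +-100 mm. 10 mm wide lug at its -y end (z 58 to 64 mm, out to y = -148 mm) lies under the keeper
- socket_small: loose steel socket (plain upright cylinder, 28 mm diameter, 38 mm high, 0.05 kg) standing in the tray on its -x, -y side; origin at the centre of its underside, z its own axis. The tray's inner floor is 3 mm above the tray's origin
- socket_large: loose steel socket (plain upright cylinder, 34 mm diameter, 45 mm high, 0.08 kg) standing in the tray on its +x, +y side; origin at the centre of its underside, z its own axis
- hammer: bystander: hammer lying on the bench, 260 mm long along its x, 26 to 60 mm high; origin under its middle
- spray_can: bystander: spray can standing on the bench, 66 mm diameter, 190 mm high; origin at the centre of its underside
- tape_roll: bystander: roll of brown tape lying flat, 100 mm diameter, 25 mm high; origin at the centre of its underside
- tin_lid: bystander: round metal lid lying on the bench, 120 mm diameter, 20 mm high; origin at the centre of its underside

How it is judged:
On the way, in this order (a step that is already met when the one before it is completed fails the run):
1. the pointer stands on the mark while the tray still sits in its bay (x of pointer in the frame of mark between -0.004 and 0.004 m and z of tray in the frame of toolbox below 0.08 m), for 0.3 s.
2. the tray is lifted clear above the rim, level, in the fingers (z of tray in the frame of toolbox above 0.16 m and angle between tray's own z axis and vertical below 0.12 rad and contact force between tray and toolbox below 0.05 N and contact force between the fingers and tray above 2 N), for 0.3 s.
At the end, for the whole second after the job is handed in: Pointer within 4 mm of the mark; tray held by the fingers alone, underside 40 mm or more above the rim, within 60 mm of straight above the bay, tilt under 0.12 rad, still (0.04 m/s, 0.4 rad/s); both sockets inside it, within 0.3 rad of upright (all of step 2 and x of pointer in the frame of mark between -0.004 and 0.004 m and z of socket_small in the frame of tray between -0.005 and 0.03 m and x of socket_small in the frame of tray between -0.075 and 0.075 m and y of socket_small in the frame of tray between -0.12 and 0.12 m and angle between each of socket_small, socket_large's own z axis and vertical below 0.3 rad and z of socket_large in the frame of tray between -0.005 and 0.03 m and x of socket_large in the frame of tray between -0.075 and 0.075 m and y of socket_large in the frame of tray between -0.12 and 0.12 m and horizontal distance between tray and bay below 0.06 m and linear speed of tray below 0.04 m/s and angular speed of tray below 0.4 rad/s); the arm keeps its last pose, push and grip.
It fails at once if the tray is tipped by more than 0.35 rad (angle between tray's own z axis and vertical above 0.35 rad).
It fails at once if the hammer is moved by more than 30 mm (distance of hammer from where it was at the start of the episode above 0.03 m).
It fails at once if the spray can is moved by more than 30 mm (distance of spray_can from where it was at the start of the episode above 0.03 m).
It fails at once if the tape roll is moved by more than 30 mm (distance of tape_roll from where it was at the start of the episode above 0.03 m).
It fails at once if the tin lid is moved by more than 30 mm (distance of tin_lid from where it was at the start of the episode above 0.03 m).
It also fails if it takes over 58 s, if anything falls off the work surface, if the arm or the gripper's body presses on something with over 40 N, if the wrist force passes 120 N, or if a joint passes its speed limit or range.

## Working session

There is one attempt and no reset: what is moved stays moved. The work goes in short steps, Python scripts to look and compute and a tool call to move; the robot and the scene stay as the last step left them, time stands still between calls to the robot, and variables do not carry over. Pictures are saved under pics/ and viewed, about 8 in all and at most 12, crops included, and the job is handed in when it is done.

Besides the shell and the picture viewer there is one more tool, called after "Call:" by a JSON object that holds its "op" and its "data", one argument or row to a line. play_rows: Moves the arm, as the interface text tells. Its arguments: {"type":"object","properties":{"plan":{"type":"array"}},"required":["plan"]}

```bash
mkdir -p pics; python3 - <<'E'
from bench import arm, eyes, models
import cv2,numpy as np
s=arm.read_state();print({k:np.round(v,3).tolist() for k,v in s.items()})
a=eyes.snapshot("scene");b=eyes.snapshot("top")
cv2.imwrite("pics/a.png",a);cv2.imwrite("pics/b.png",b)
for c in("scene","top"):
  p=eyes.camera_params(c);print(c,np.round(p["K"],1).tolist(),np.round(p["R"],4).tolist(),np.round(p["t"],4).tolist())
  for q in("toolbox","lock","pointer","mark","tray","socket_small","socket_large"):
    print(c,q,[(np.round(r["at"],1).tolist(),round(r["conf"],2),int(r["region"].sum())) for r in models.regions_of(c,q)[:2]])
print(arm.read_state()["clock"], arm.grip_point_offset)
E
```

```text
{'clock': 0.0, 'joints': [1.266, 0.424, 1.631, 0.0, 1.089, -0.019], 'qvel': [0.0, 0.002, -0.0, 0.0, -0.001, -0.001], 'effort': [-0.004, -55.738, -28.174, -0.0, 0.007, 0.0], 'ee_pos': [0.176, 0.599, 0.404], 'ee_rot': [-3.14, -0.0, 2.856], 'ft_force': [0.495, 0.119, 0.157], 'ft_torque': [0.015, -0.036, -0.058], 'opening': 0.085}
scene [[379.1, 0.0, 314.6], [0.0, 379.1, 193.7], [0.0, 0.0, 1.0]] [[-0.875, 0.4841, 0.0076], [0.2946, 0.5449, -0.7851], [-0.3842, -0.6847, -0.6194]] [0.5219, -0.0637, 1.3612]
scene toolbox [([318.3, 214.4], 0.87, 5907)]
scene lock [([303.6, 150.5], 0.7, 178), ([276.5, 291.6], 0.7, 797)]
scene pointer [([319.3, 170.3], 0.53, 192)]
scene mark [([320.3, 211.2], 0.63, 5828)]
scene tray [([344.5, 201.0], 0.88, 2829)]
scene socket_small [([350.0, 204.9], 0.61, 94)]
scene socket_large [([338.6, 221.4], 0.77, 177)]
top [[371.7, 0.0, 323.1], [0.0, 371.7, 204.2], [0.0, 0.0, 1.0]] [[0.0006, -1.0, 0.0026], [-0.9846, -0.0011, -0.175], [0.175, -0.0024, -0.9846]] [0.0092, 0.6343, 1.1099]
top toolbox [([373.9, 238.4], 0.61, 3809)]
top lock [([396.0, 234.7], 0.75, 207)]
top pointer [([363.1, 238.8], 0.61, 325)]
top mark [([375.7, 235.0], 0.88, 3977)]
top tray [([309.7, 237.7], 0.89, 3961)]
top socket_small [([320.2, 256.5], 0.6, 76)]
top socket_large [([298.4, 220.3], 0.57, 105)]
0.8 0.1547
```

```bash
python3 - <<'E'
import cv2,numpy as np
a=cv2.imread("pics/a.png");b=cv2.imread("pics/b.png")
cv2.imwrite("pics/ab.png",np.hstack([cv2.resize(a,(640,400))[60:360,150:500],b[100:400,150:550]]))
cv2.imwrite("pics/bz.png",cv2.resize(b[190:290,240:440],None,fx=4,fy=4,interpolation=cv2.INTER_CUBIC))
E
```

```text
(no output)
```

View pics/ab.png

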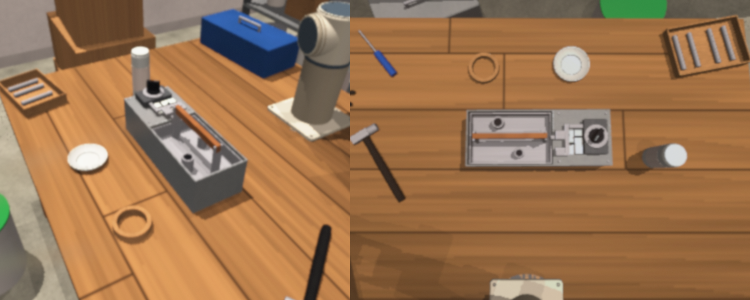

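View pics/bz.png

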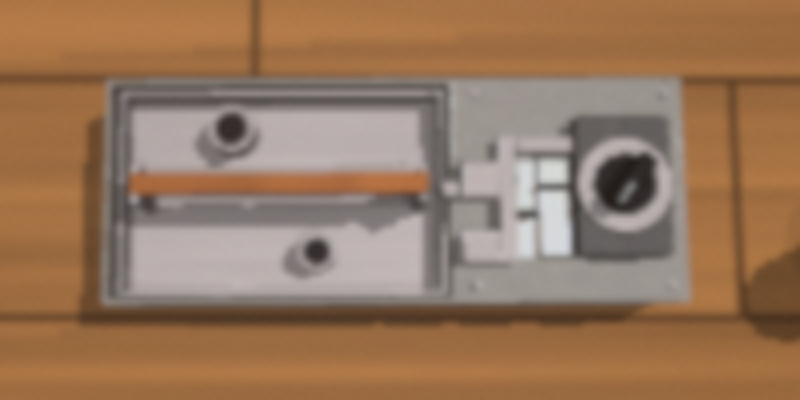

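The top view shows the box nearly aligned with the world, with image up as +x and left as +y. The knob bar is near zoomed (625,183), pointing up-right, about 0.7 rad. The pointer is at (527,213), roughly 20 mm below the mark at (553,185). Next I compute poses.

```bash
cat >h.py <<'E'
from bench import arm, eyes, models
import cv2,numpy as np
from scipy.spatial.transform import Rotation as Ro
def ray(cam,px,z,p=None):
    p=p or eyes.camera_params(cam);K,R,t=p["K"],p["R"],np.array(p["t"])
    c=-R.T@t;d=R.T@np.linalg.inv(K)@np.array([px[0],px[1],1.]);return c+d*(z-c[2])/d[2]
def proj(cam,X,p=None):
    p=p or eyes.camera_params(cam);u=p["K"]@(p["R"]@np.array(X)+p["t"]);return u[:2]/u[2]
def st():
    s=arm.read_state();print("t",round(s["clock"],2),"pos",np.round(s["ee_pos"],4),"rpy",np.round(s["ee_rot"],3),"j",np.round(s["joints"],2),"F",np.round(s["ft_force"],1),"op",round(s["opening"],4));return s
def go(target,yaw):
    "shift in tool axes (cm) and twist (deg) for TCP target"
    s=arm.read_state();R=Ro.from_euler("xyz",s["ee_rot"]).as_matrix()
    d=(yaw-s["ee_rot"][2]+np.pi/2)%np.pi-np.pi/2
    print("shift cm",np.round(100*R.T@(np.array(target)-s["ee_pos"]),2),"twist",round(-np.degrees(d),1))
E
python3 - <<'E'
from h import *
f=lambda x,y,z:ray("top",(240+(x-1.5)/4,190+(y-1.5)/4),z)
C=[f(107,78,.12),f(683,78,.12),f(690,302,.12),f(100,302,.12)]
for c in C:print(np.round(c,4))
print("knob",f(625,183,.189),"lockat",ray("top",(396,234.7),.175))
print("handle",f(131,184,.182),f(428,183,.182))
print("pointer",f(527,214,.141),"mark",f(553,185,.141))
e=[f(645,158,.189),f(605,205,.189)];print("bar",e)
st()
E
```

```text
[0.608  0.1775 0.12  ]
[ 0.6085 -0.248   0.12  ]
[ 0.4451 -0.2464  0.12  ]
[0.4448 0.1781 0.12  ]
knob [ 0.52435899 -0.18879469  0.189     ] lockat [ 0.52753038 -0.19198294  0.175     ]
handle [0.5240314  0.14957192 0.182     ] [ 0.52489297 -0.05461775  0.182     ]
pointer [ 0.50663351 -0.127675    0.141     ] mark [ 0.52733546 -0.14673879  0.141     ]
bar [array([ 0.54151856, -0.20308611,  0.189     ]), array([ 0.50934164, -0.17465207,  0.189     ])]
t 0.8 pos [0.1762 0.5996 0.4048] rpy [ 3.142 -0.     2.856] j [ 1.27  0.42  1.63  0.    1.09 -0.02] F [-0.5 -0.3 -0.2] op 0.0855
```

Call:
{"op": "play_rows", "data": {
  "plan": [
    [[-2.67,-3.17,-0.2,0,1],[-2.67,-3.17,-0.2,0,1],[-2.67,-3.17,-0.2,0,1],[-2.67,-3.17,-0.2,0,1],[-2.67,-3.17,-0.2,0,1]]
  ]
}}

```text
clock: 1.22
ee_pos: [0.2587, 0.4115, 0.4135]
ee_rot: [3.137, -0.001, 2.865]
ft_force: [0.1, 0.4, 0.5]
opening: 0.0854
```

Call:
{"op": "play_rows", "data": {
  "plan": [
    [[-2.67,-3.17,-0.2,0,1],[-2.67,-3.17,-0.2,0,1],[-2.67,-3.17,-0.2,0,1],[-2.67,-3.17,-0.2,0,1],[-2.67,-3.17,-0.2,0,1]]
  ]
}}

```text
clock: 1.63
ee_pos: [0.342, 0.2207, 0.4237]
ee_rot: [3.134, 0.002, 2.868]
ft_force: [0.6, 0.5, 0.8]
opening: 0.0852
```

Call:
{"op": "play_rows", "data": {
  "plan": [
    [[-2.67,-3.17,-0.2,0,1],[-2.67,-3.17,-0.2,0,1],[-2.67,-3.17,-0.2,0,1],[-2.67,-3.17,-0.2,0,1],[-2.67,-3.17,-0.2,0,1]]
  ]
}}

```text
clock: 2.05
ee_pos: [0.4257, 0.0299, 0.4349]
ee_rot: [3.131, 0.007, 2.869]
ft_force: [2.0, 0.4, -1.0]
opening: 0.0855
```

Call:
{"op": "play_rows", "data": {
  "plan": [
    [[-2.67,-3.17,-0.2,0,1],[-2.67,-3.17,-0.2,0,1],[-2.67,-3.17,-0.2,0,1],[-2.67,-3.17,-0.2,0,1],[-2.67,-3.17,-0.2,0,1]]
  ]
}}

```text
clock: 2.47
ee_pos: [0.5089, -0.1609, 0.4459]
ee_rot: [3.13, 0.011, 2.867]
ft_force: [1.4, -0.1, -0.1]
opening: 0.0851
```

```bash
python3 - <<'E'
from h import *
st();p=eyes.camera_params("wrist");w=eyes.snapshot("wrist");cv2.imwrite("pics/w1.png",w)
import pickle;pickle.dump(p,open("w1.pkl","wb"))
for q in("lock","pointer","mark","tray"):
    print(q,[(np.round(r["at"],1).tolist(),round(r["conf"],2),int(r["region"].sum())) for r in models.regions_of("wrist",q)[:2]])
print(proj("wrist",[.5265,-.1965,.189],p),-p["R"].T@p["t"]);st()
E
```

```text
t 2.47 pos [ 0.5089 -0.1609  0.4459] rpy [3.13  0.011 2.867] j [-0.33  0.24  1.8   0.01  1.1  -1.63] F [ 1.4 -0.1 -0.1] op 0.0851
lock [([291.3, 217.3], 0.85, 1700)]
pointer [([370.5, 181.4], 0.83, 2965), ([289.0, 215.7], 0.38, 1773)]
mark []
tray [([521.2, 131.9], 0.87, 31774)]
[287.3753868 229.308715 ] [ 0.43737346 -0.14046307  0.41369299]
t 2.72 pos [ 0.5082 -0.1587  0.4453] rpy [3.13  0.009 2.867] j [-0.33  0.24  1.8   0.01  1.1  -1.63] F [-0.3 -0.5  0.1] op 0.0854
```

View pics/w1.png

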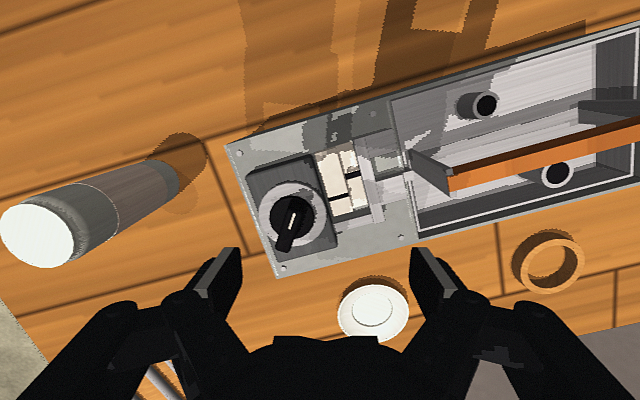

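```bash
python3 - <<'E'
from h import *
import pickle
p=pickle.load(open("w1.pkl","rb"));w=cv2.imread("pics/w1.png")
for c in[(226,144),(275,277)]:print(np.round(ray("wrist",c,.12,p),4))
cv2.imwrite("pics/w1z.png",cv2.resize(w[130:270,230:390],None,fx=4,fy=4,interpolation=cv2.INTER_CUBIC))
E
```

```text
[ 0.4473 -0.2442  0.12  ]
[ 0.6081 -0.2466  0.12  ]
```

View pics/w1z.png

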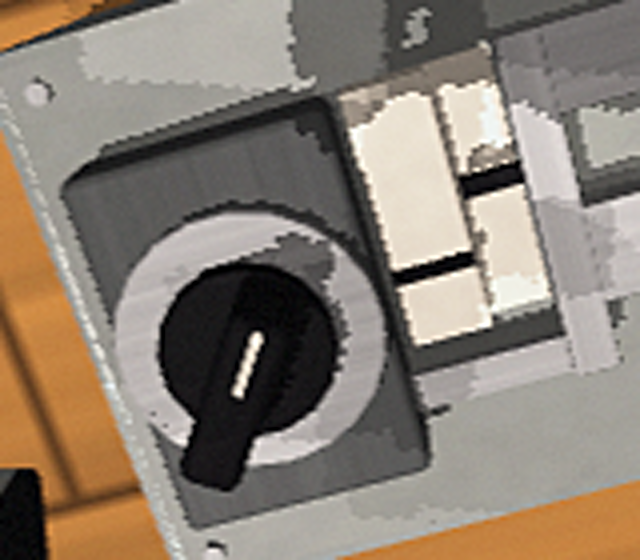

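The zoom shows the white line on the bar top from (257,338) to (240,395), the pointer tip at (465,187) and the mark's end at (473,260).

```bash
python3 - <<'E'
from h import *
import pickle
p=pickle.load(open("w1.pkl","rb"))
f=lambda x,y,z:ray("wrist",(230+(x-1.5)/4,130+(y-1.5)/4),z,p)
a,b=f(257,338,.189),f(240,395,.189);print(a,b,"theta",-np.arctan2(*(b-a)[1::-1]))
pt,mk=f(465,187,.141),f(473,260,.141);print("ptr",pt,"mark",mk,"theta",2.6-(mk-pt)[0]*100)
go([.5265,-.1955,.45],np.pi-.55)
E
```

```text
[ 0.51480814 -0.18698613  0.189     ] [ 0.52620255 -0.19439343  0.189     ] theta 0.5764327471728383
ptr [ 0.50763867 -0.13617897  0.141     ] mark [ 0.52627861 -0.13892326  0.141     ] theta 0.7360053392518862
shift cm [-2.76 -3.04 -0.48] twist 15.8
```

Call:
{"op": "play_rows", "data": {
  "plan": [
    [[0,0,0,6.5,1],[0,0,0,6.5,1],[0,0,0,6.0,1],[0,0,0,0,1]]
  ]
}}

```text
clock: 3.05
ee_pos: [0.5061, -0.1536, 0.4449]
ee_rot: [3.128, 0.002, 2.527]
ft_force: [0.4, 0.7, 0.3]
opening: 0.0855
```

```bash
python3 - <<'E'
from h import *
st();go([.5265,-.1955,.337],np.pi-.6)
E
```

```text
t 3.05 pos [ 0.5061 -0.1536  0.4449] rpy [3.128e+00 2.000e-03 2.527e+00] j [-0.32  0.23  1.81  0.01  1.1  -1.28] F [0.4 0.7 0.3] op 0.0855
shift cm [-4.06 -2.39 10.76] twist -0.9
```

Call:
{"op": "play_rows", "data": {
  "plan": [
    [[-2.05,-1.2,1.0,0,1],[-2.0,-1.2,1.0,0,1],[0,0,0,0,1]]
  ]
}}

```text
clock: 3.3
ee_pos: [0.5253, -0.1925, 0.4253]
ee_rot: [3.127, 0.003, 2.544]
ft_force: [-0.4, 0.4, 0.4]
opening: 0.0856
```

```bash
cat >>h.py <<'E'
def gog(target,yaw):
    "shift for the grasp point"
    s=st();R=Ro.from_euler("xyz",s["ee_rot"]).as_matrix();g=s["ee_pos"]+.1547*R[:,2]
    d=(yaw-s["ee_rot"][2]+np.pi/2)%np.pi-np.pi/2
    print("grip",np.round(g,4),"shift cm",np.round(100*R.T@(np.array(target)-g),2),"twist",round(-np.degrees(d),1))
E
python3 - <<'E'
from h import *
gog([.5268,-.1957,.182],np.pi-.6)
E
```

```text
t 3.3 pos [ 0.5253 -0.1925  0.4253] rpy [3.127e+00 3.000e-03 2.544e+00] j [-0.38  0.3   1.76  0.02  1.07 -1.36] F [-0.4  0.4  0.4] op 0.0856
grip [ 0.5269 -0.1909  0.2706] shift cm [-0.23 -0.53  8.85] twist 0.1
```

Call:
{"op": "play_rows", "data": {
  "plan": [
    [[-0.12,-0.27,2.5,0,1],[-0.12,-0.27,2.5,0,1],[0,0,2.2,0,1],[0,0,1.4,0,1],[0,0,0,0,1]]
  ]
}}

```text
clock: 3.72
ee_pos: [0.5248, -0.1926, 0.3384]
ee_rot: [3.126, 0.006, 2.564]
ft_force: [-0.4, 0.2, -0.2]
opening: 0.0851
```

```bash
python3 - <<'E'
from h import *
gog([.5268,-.1957,.182],np.pi-.6)
p=eyes.camera_params("wrist");w=eyes.snapshot("wrist");cv2.imwrite("pics/w2.png",w)
E
```

```text
t 3.72 pos [ 0.5248 -0.1926  0.3384] rpy [3.126 0.006 2.564] j [-0.38  0.41  1.83  0.02  0.89 -1.38] F [-0.4  0.2 -0.2] op 0.0851
grip [ 0.5269 -0.191   0.1838] shift cm [-0.25 -0.4   0.17] twist 1.3
```

View pics/w2.png

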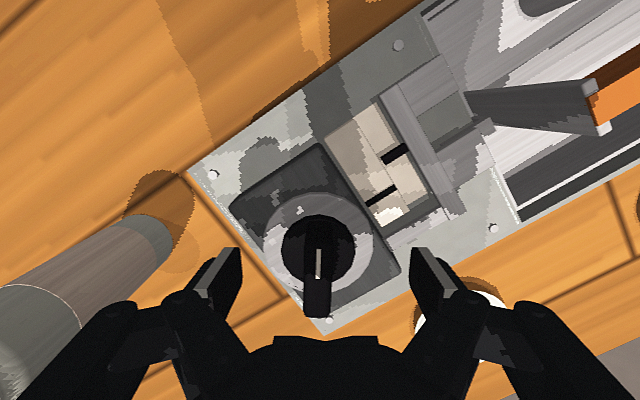

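Bar is upright between the fingers at column ~317, with the finger centre at ~325, so it is well aligned. I correct slightly and close.

Call:
{"op": "play_rows", "data": {
  "plan": [
    [[-0.25,-0.4,0.3,0.8,1],[0,0,0,0,1],[0,0,0,0,1]]
  ]
}}

```text
clock: 4.02
ee_pos: [0.5257, -0.1962, 0.3392]
ee_rot: [3.124, 0.009, 2.554]
ft_force: [-1.2, 0.6, 0.1]
opening: 0.0855
```

Call:
{"op": "play_rows", "data": {
  "plan": [
    [[0,0,0,0,0],[0,0,0,0,0],[0,0,0,0,0],[0,0,0,0,0],[0,0,0,0,0]]
  ]
}}

```text
clock: 4.43
ee_pos: [0.5265, -0.1966, 0.3426]
ee_rot: [3.123, 0.015, 2.555]
ft_force: [-0.2, 0.1, -0.5]
opening: 0.0256
```

```bash
python3 - <<'E'
from h import *
gog([.5268,-.1957,.182],np.pi-.6)
E
```

```text
t 4.43 pos [ 0.5265 -0.1966  0.3426] rpy [3.123 0.015 2.555] j [-0.38  0.41  1.82  0.02  0.89 -1.38] F [-0.2  0.1 -0.5] op 0.0256
grip [ 0.53   -0.1955  0.188 ] shift cm [ 0.26 -0.2   0.59] twist 0.7
```

Call:
{"op": "play_rows", "data": {
  "plan": [
    [[0.2,-0.2,0.8,0,0],[0,0,0.2,0,0],[0,0,0,0,0]]
  ]
}}

```text
clock: 4.68
ee_pos: [0.5244, -0.1978, 0.3369]
ee_rot: [3.123, 0.02, 2.555]
ft_force: [4.7, 1.4, -14.5]
opening: 0.0129
```

Call:
{"op": "play_rows", "data": {
  "plan": [
    [[0,0,0.05,7,0],[0,0,0.05,7,0],[0,0,0.05,7,0]]
  ]
}}

```text
clock: 4.93
ee_pos: [0.5243, -0.1977, 0.3367]
ee_rot: [3.117, 0.013, 2.181]
ft_force: [-1.9, 2.5, 10.6]
opening: 0.0131
```

```bash
python3 - <<'E'
from h import *
gog([.5268,-.1957,.182],np.pi-2.6)
E
```

```text
t 4.93 pos [ 0.5243 -0.1977  0.3367] rpy [3.117 0.013 2.181] j [-0.38  0.41  1.83  0.02  0.87 -1.01] F [-1.9  2.5 10.6] op 0.0131
grip [ 0.5287 -0.1972  0.1821] shift cm [ 0.23 -0.07  0.01] twist -86.0
```

Call:
{"op": "play_rows", "data": {
  "plan": [
    [[0,0,0,7,0],[0,0,0,7,0],[0,0,0,7,0],[0,0,0,7,0],[0,0,0,7,0]]
  ]
}}

```text
clock: 5.35
ee_pos: [0.5242, -0.1975, 0.3368]
ee_rot: [3.113, -0.003, 1.557]
ft_force: [0.4, 1.1, 5.2]
opening: 0.0129
```

Call:
{"op": "play_rows", "data": {
  "plan": [
    [[0,0,0,7,0],[0,0,0,7,0],[0,0,0,7,0],[0,0,0,7,0],[0,0,0,7,0]]
  ]
}}

```text
clock: 5.77
ee_pos: [0.5243, -0.1973, 0.3367]
ee_rot: [3.12, -0.018, 0.932]
ft_force: [0.5, 0.6, 5.9]
opening: 0.0131
```

```bash
python3 - <<'E'
from h import *
gog([.5268,-.1957,.182],np.pi-2.6)
p=eyes.camera_params("wrist");w=eyes.snapshot("wrist");cv2.imwrite("pics/w3.png",w)
b=eyes.snapshot("top");cv2.imwrite("pics/b3.png",b)
import pickle;pickle.dump(p,open("w3.pkl","wb"))
E
```

```text
t 5.77 pos [ 0.5243 -0.1973  0.3367] rpy [ 3.12  -0.018  0.932] j [-0.38  0.41  1.83  0.02  0.87  0.25] F [0.5 0.6 5.9] op 0.0131
grip [ 0.5286 -0.1971  0.1821] shift cm [ 0.   -0.23  0.  ] twist 22.3
```

View pics/w3.png

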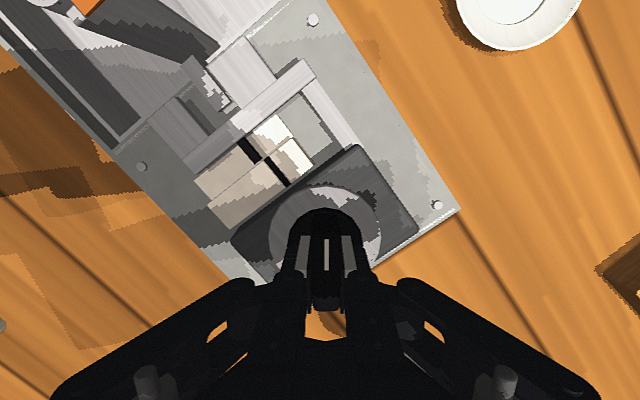

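The pointer (245,145) is close to the mark (262,165), with a few mm left. I turn further and check with a zoom.

Call:
{"op": "play_rows", "data": {
  "plan": [
    [[0,0,0,6.5,0],[0,0,0,6.5,0],[0,0,0,6,0],[0,0,0,0,0]]
  ]
}}

```text
clock: 6.2
ee_pos: [0.5243, -0.1972, 0.3367]
ee_rot: [3.127, -0.023, 0.587]
ft_force: [0.8, 0.3, 5.9]
opening: 0.0133
```

```bash
python3 - <<'E'
from h import *
gog([.5268,-.1957,.182],np.pi-2.6)
p=eyes.camera_params("wrist");w=eyes.snapshot("wrist");cv2.imwrite("pics/w4.png",w)
import pickle;pickle.dump(p,open("w4.pkl","wb"))
c=proj("wrist",[.5268,-.138,.141],p);print(c)
x,y=np.clip(c.astype(int)-[60,50],0,[520,300]);print(x,y)
cv2.imwrite("pics/w4z.png",cv2.resize(w[y:y+100,x:x+120],None,fx=5,fy=5,interpolation=cv2.INTER_CUBIC))
E
```

```text
t 6.2 pos [ 0.5243 -0.1972  0.3367] rpy [ 3.127 -0.023  0.587] j [-0.38  0.41  1.83  0.01  0.87  0.59] F [0.8 0.3 5.9] op 0.0133
grip [ 0.5286 -0.1971  0.1821] shift cm [-0.07 -0.22  0.  ] twist 2.6
[238.994448   187.20077393]
178 137
```

View pics/w4z.png

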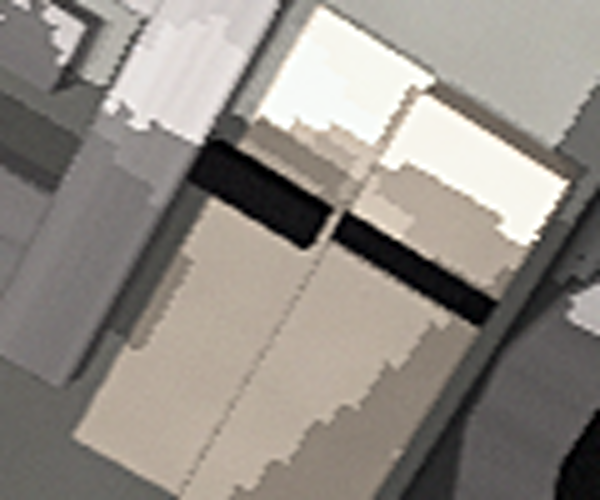

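Pointer and mark are now about 1.3 mm apart, with the mark slightly further to +x. I add 5°, then release and rise.

Call:
{"op": "play_rows", "data": {
  "plan": [
    [[0,0,0,5,0],[0,0,0,0,0],[0,0,0,0,0],[0,0,0,0,0],[0,0,0,0,0]]
  ]
}}

```text
clock: 6.67
ee_pos: [0.5245, -0.1971, 0.3367]
ee_rot: [3.129, -0.024, 0.503]
ft_force: [0.9, 0.6, 5.5]
opening: 0.013
```

Call:
{"op": "play_rows", "data": {
  "plan": [
    [[0,0,0,0,1],[0,0,0,0,1],[0,0,0,0,1],[0,0,0,0,1],[0,0,-2,0,1]]
  ]
}}

```text
clock: 7.08
ee_pos: [0.522, -0.1967, 0.3518]
ee_rot: [3.135, -0.019, 0.505]
ft_force: [-0.5, 0.7, -0.3]
opening: 0.0726
```

Call:
{"op": "play_rows", "data": {
  "plan": [
    [[0,0,-3,0,1],[0,0,-3,0,1],[0,0,-1,0,1],[0,0,0,0,1]]
  ]
}}

```text
clock: 7.42
ee_pos: [0.5204, -0.1972, 0.4248]
ee_rot: [3.136, -0.018, 0.506]
ft_force: [-0.2, -0.6, -0.7]
opening: 0.0853
```

```bash
python3 - <<'E'
from h import *
gog([.5268,.0487,.25],0)
p=eyes.camera_params("wrist");w=eyes.snapshot("wrist");cv2.imwrite("pics/w5.png",w)
import pickle;pickle.dump(p,open("w5.pkl","wb"))
c=proj("wrist",[.5268,-.138,.141],p)
x,y=np.clip(c.astype(int)-[60,50],0,[520,300]);print(x,y)
cv2.imwrite("pics/w5z.png",cv2.resize(w[y:y+100,x:x+120],None,fx=5,fy=5,interpolation=cv2.INTER_CUBIC))
E
```

```text
t 7.42 pos [ 0.5204 -0.1972  0.4248] rpy [ 3.136 -0.018  0.506] j [-0.39  0.3   1.77  0.01  1.06  0.67] F [-0.2 -0.6 -0.7] op 0.0853
grip [ 0.5233 -0.1966  0.2701] shift cm [ 12.16 -21.3    2.11] twist 29.0
208 112
```

View pics/w5z.png

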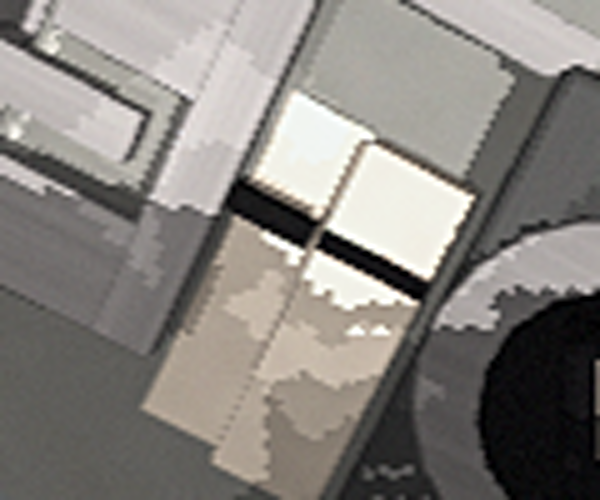

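Pointer and mark are collinear now. On to the handle: turn so the jaws open along x, then travel.

Call:
{"op": "play_rows", "data": {
  "plan": [
    [[0,0,0,-7,1],[0,0,0,-7,1],[0,0,0,-7,1],[0,0,0,-7,1],[0,0,0,-7,1]]
  ]
}}

```text
clock: 7.88
ee_pos: [0.5185, -0.1965, 0.4161]
ee_rot: [3.136, -0.011, 1.131]
ft_force: [0.0, -0.1, 1.1]
opening: 0.0858
```

Call:
{"op": "play_rows", "data": {
  "plan": [
    [[0,0,0,-7,1],[0,0,0,-7,1],[0,0,0,-7,1],[0,0,0,-5,1],[0,0,0,0,1]]
  ]
}}

```text
clock: 8.3
ee_pos: [0.5162, -0.1956, 0.4055]
ee_rot: [-3.138, -0.013, 1.603]
ft_force: [-0.3, 0.8, 0.4]
opening: 0.0849
```

```bash
python3 - <<'E'
from h import *
gog([.5268,.0487,.25],np.pi/2)
E
```

```text
t 8.3 pos [ 0.5162 -0.1956  0.4055] rpy [-3.138 -0.013  1.603] j [-0.39  0.32  1.79  0.01  1.04 -0.42] F [-0.3  0.8  0.4] op 0.0849
grip [ 0.5156 -0.1936  0.2508] shift cm [24.18  1.89  0.39] twist 1.8
```

Call:
{"op": "play_rows", "data": {
  "plan": [
    [[4.05,0.3,-0.1,0.5,1],[4.05,0.3,-0.1,0.5,1],[4.05,0.3,-0.1,0.5,1],[4.05,0.3,-0.1,0.3,1],[4.05,0.3,-0.1,0,1]]
  ]
}}

```text
clock: 8.72
ee_pos: [0.5285, 0.0063, 0.4053]
ee_rot: [-3.128, -0.012, 1.541]
ft_force: [0.8, 0.1, -1.0]
opening: 0.0854
```

Call:
{"op": "play_rows", "data": {
  "plan": [
    [[3.6,0.3,0,0,1],[0,0,0,0,1]]
  ]
}}

```text
clock: 8.88
ee_pos: [0.5319, 0.0492, 0.4035]
ee_rot: [-3.126, -0.014, 1.539]
ft_force: [0.4, -0.9, -0.5]
opening: 0.0851
```

```bash
python3 - <<'E'
from h import *
gog([.5268,.0487,.171],np.pi/2)
p=eyes.camera_params("wrist");w=eyes.snapshot("wrist");cv2.imwrite("pics/w6.png",w)
for X in([.5268,.0487-.103,.182],[.5268,.0487+.103,.182]):print(proj("wrist",X,p))
import pickle;pickle.dump(p,open("w6.pkl","wb"))
E
```

```text
t 8.88 pos [0.5319 0.0492 0.4035] rpy [-3.126 -0.014  1.539] j [0.07 0.29 1.83 0.02 1.03 0.09] F [ 0.4 -0.9 -0.5] op 0.0851
grip [0.5295 0.0514 0.2489] shift cm [-0.38 -0.14  7.79] twist -1.8
[326.90522054 341.05409242]
[316.81731671  66.59425502]
```

View pics/w6.png

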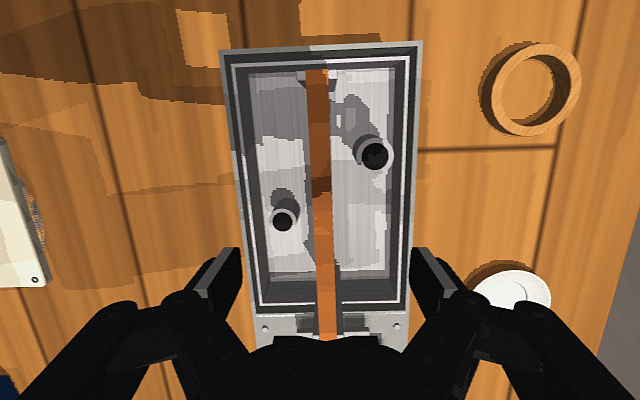

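The handle runs from (317,68) to (328,341), matching the prediction, and both sockets stand clear of the jaws. I descend.

Call:
{"op": "play_rows", "data": {
  "plan": [
    [[-0.2,-0.07,2.0,-0.9,1],[-0.2,-0.07,2.0,-0.9,1],[0,0,2.0,0,1],[0,0,1.2,0,1],[0,0,0,0,1]]
  ]
}}

```text
clock: 9.35
ee_pos: [0.5276, 0.0421, 0.3254]
ee_rot: [-3.122, -0.011, 1.563]
ft_force: [-1.0, -0.5, -0.1]
opening: 0.0852
```

```bash
python3 - <<'E'
from h import *
gog([.5268,.0487,.171],np.pi/2)
E
```

```text
t 9.35 pos [0.5276 0.0421 0.3254] rpy [-3.122 -0.011  1.563] j [0.05 0.4  1.89 0.02 0.87 0.05] F [-1.  -0.5 -0.1] op 0.0852
grip [0.5247 0.0438 0.1708] shift cm [ 0.49  0.21 -0.02] twist -0.4
```

Call:
{"op": "play_rows", "data": {
  "plan": [
    [[0.5,0.2,0,0,0.4],[0,0,0,0,0.4],[0,0,0,0,0],[0,0,0,0,0],[0,0,0,0,0]]
  ]
}}

```text
clock: 9.77
ee_pos: [0.5301, 0.045, 0.3258]
ee_rot: [-3.121, -0.01, 1.557]
ft_force: [-0.4, -0.3, -0.2]
opening: 0.0259
```

Call:
{"op": "play_rows", "data": {
  "plan": [
    [[0,0,0,0,0],[0,0,0,0,0]]
  ]
}}

```text
clock: 9.93
ee_pos: [0.5304, 0.045, 0.3271]
ee_rot: [-3.124, -0.01, 1.557]
ft_force: [0.6, -0.2, -3.3]
opening: 0.0133
```

```bash
python3 - <<'E'
from h import *
gog([.5268,.0487,.171],np.pi/2)
E
```

```text
t 9.93 pos [0.5304 0.045  0.3271] rpy [-3.124 -0.01   1.557] j [0.06 0.4  1.89 0.02 0.87 0.06] F [ 0.6 -0.2 -3.3] op 0.0133
grip [0.5277 0.0466 0.1724] shift cm [ 0.21 -0.09  0.15] twist -0.8
```

Call:
{"op": "play_rows", "data": {
  "plan": [
    [[0,0,-0.6,0,0],[0.01,-0.02,-1,0,0],[0.01,-0.02,-1,0,0],[0.01,-0.02,-1,0,0],[0.01,-0.02,-1,0,0]]
  ]
}}

```text
clock: 10.35
ee_pos: [0.5299, 0.045, 0.3751]
ee_rot: [-3.122, -0.01, 1.558]
ft_force: [1.0, 0.1, -5.4]
opening: 0.0129
```

Call:
{"op": "play_rows", "data": {
  "plan": [
    [[0.01,-0.02,-1.3,0,0],[0.01,-0.02,-1.3,0,0],[0.01,-0.02,-1.3,0,0],[0.01,-0.02,-1.3,0,0],[0.01,-0.02,-1.3,0,0]]
  ]
}}

```text
clock: 10.77
ee_pos: [0.5282, 0.0447, 0.4471]
ee_rot: [-3.118, -0.01, 1.557]
ft_force: [1.1, 0.1, -3.9]
opening: 0.0131
```

Call:
{"op": "play_rows", "data": {
  "plan": [
    [[0,0,-1.3,0,0],[0,0,-1.1,0,0],[0,0,-0.6,0,0],[0,0,0,0,0],[0,0,0,0,0]]
  ]
}}

```text
clock: 11.18
ee_pos: [0.5271, 0.0443, 0.4855]
ee_rot: [-3.122, -0.01, 1.555]
ft_force: [0.4, -0.0, -3.8]
opening: 0.0132
```

```bash
python3 - <<'E'
from h import *
gog([.5268,.0487,.301],np.pi/2)
a=eyes.snapshot("scene");w=eyes.snapshot("wrist")
cv2.imwrite("pics/f.png",np.hstack([cv2.resize(a[80:320,220:440],(440,480)),cv2.resize(w[100:400,170:395],(360,480))]))
s=arm.read_state();print(s["clock"],np.round(s["qvel"],3),s["ee_pos"])
E
```

```text
t 11.18 pos [0.5271 0.0443 0.4855] rpy [-3.122 -0.01   1.555] j [0.06 0.2  1.75 0.01 1.21 0.07] F [ 0.4 -0.  -3.8] op 0.0132
grip [0.524  0.0459 0.3308] shift cm [0.26 0.33 2.98] twist -0.9
11.2833 [ 0.     0.013  0.008  0.001 -0.003 -0.001] [0.5271048  0.04424126 0.48476184]
```

View pics/f.png

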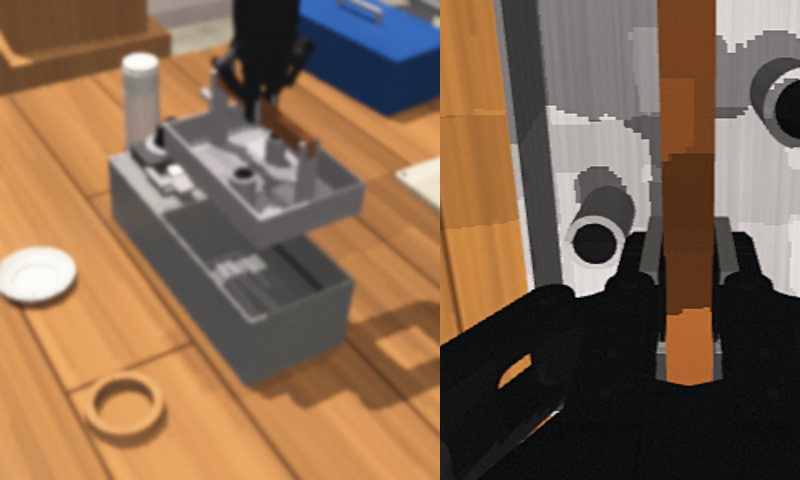

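The tray hangs level, about 10 cm above the rim. Both sockets are upright, and the bystanders in view look untouched.

```bash
python3 - <<'E'
from h import *
for _ in range(6): eyes.snapshot("top")
s=st();print(np.round(s["qvel"],3));print(arm.job_done())
E
```

```text
t 11.58 pos [0.5274 0.0443 0.4844] rpy [-3.12  -0.01   1.556] j [0.06 0.2  1.75 0.01 1.21 0.07] F [ 0.5 -0.4 -3.8] op 0.013
[ 0.001 -0.002 -0.005 -0.001  0.002  0.003]
the job is handed in; nothing more can be done
None
```

I turned the lock knob until the pointer lined up with the mark and left it set there. Then I gripped the tray by its handle bar, lifted it straight up and handed the job in after 11.6 s. `job_done` gives no verdict, so success is not confirmed.

- **Pointer:** in the wrist picture taken after I let go of the knob, the pointer and mark line were in line with no visible offset. I did not view it again after the lift. The early angle estimates disagreed (0.53 to 0.74 rad), so I set the final position by eye.
- **Tray:** the underside is about 10 cm above the rim, worked out from about 157 mm of gripper rise rather than measured directly. The grip point is within about 5 mm of straight above the bay. The tool is tilted about 0.02 rad, and the tray looked level in the last scene picture.
- **Grip and steadiness:** the wrist force was 3.8 N, a little under the roughly 4.2 N expected for the tray and sockets. Joint speeds were about zero.
- **Sockets and bystanders:** both sockets stood upright in the tray. The spray can, lid and tape looked untouched. The hammer was not in the last views, but the arm only passed well above it.

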